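Scoop the counterweight balls into the soak cup

TASK

Lift the steel scoop up and off the bar it hangs on and use it to scoop the three counterweight balls out of the grey tray and tip them into the clear soak cup; do not touch the balls with the fingers. Then stand the scoop upright in the emptied tray and let go of it. Leave the yo-yo, the pad tin and the hex key where they lie.

Things in the scene. Friction and masses are not known exactly. Their poses are not given: they have to be found in the camera images.
- scoop: Steel dustpan-like scoop, 240 g. Origin: underside of the pan, mid rear edge; x to the open front, z up. Pan x 0..100 mm, y +-62, floor 2 thick, side walls 37 high sloping down to the mouth, rear wall 56. Handle behind the rear wall: x -20..0, y +-13, z 42..225. Hanging tongue forward from it: 30 wide, underside z 156, lip at x 42..46 down to z 142. Hangs upright, pan 20 above the counter.
- scoop_grip (a point): Point to grip on the handle: x -10, z 203 mm in the scoop's frame; best with the fingers closing along the scoop's x (20 mm thick): with fingers closing along y the scoop pivots in the grip. Handle is on the robot's side of the bar. To unhook: raise 16 mm or more, then draw back along the scoop's -x by 85 mm or more before going higher, because the pan lies under the bar.
- rack: Fixed hanging rack, left or right of the tray: base 100 x 226 x 8 mm, two posts at y +-100 mm and a 12 mm round bar along y, its centre 170 mm high. Origin on the counter below the bar's middle; x away from the robot. The bar lies under the scoop's tongue, at x 20, z 150 mm of the scoop's frame.
- tray: Fixed grey open tray, outside 276 (x) x 148 (y) x 38 mm, walls and floor 5 mm: inside 266 x 138 mm, floor at z 5 mm. Origin under its centre, x along its length away from the robot. The balls start in the half farther from the robot; the pan fits into the nearer half. When pushing the pan along the floor keep it level and 1 to 3 mm clear, or its edge digs in.
- ball1: smooth white nylon counterweight ball, 34 mm diameter, about 30 g; origin at its centre
- ball2: second such ball
- ball3: third such ball
- cup: loose clear plastic soak cup, round, rim 164 mm across outside, 80 mm high, walls 4 mm, narrowing somewhat to its foot; origin under its centre. It stands on the other side of the tray from the rack.
- yoyo: bronze yo-yo, 58 mm across and 43 mm thick, lying flat; origin under its centre. Bystander.
- tin: flat round green pad tin, 68 mm across, 30 mm high; origin under its centre. Bystander.
- hexkey: L-shaped dark steel hex key, 100 mm long, 8 mm thick, lying flat; origin at the middle of the long leg. Bystander.

How it is judged:
On the way, in this order (a step that is already met when the one before it is completed fails the run):
1. the scoop has been lifted off the rack: it no longer touches the rack and its grip point is more than 120 mm from the middle of the bar, measured horizontally (at the start about 39 mm) (horizontal distance between scoop_grip and rack above 0.12 m and contact force between scoop and rack below 0.05 N), for 0.2 s.
2. at least one ball lies in the scoop's pan, lifted so that the ball's centre is more than 80 mm above the counter (((x of ball1 in the frame of scoop between 0.005 and 0.1 m and y of ball1 in the frame of scoop between -0.06 and 0.06 m and z of ball1 in the frame of scoop between 0.005 and 0.07 m and height (world z) of ball1 above 0.08 m) or (x of ball2 in the frame of scoop between 0.005 and 0.1 m and y of ball2 in the frame of scoop between -0.06 and 0.06 m and z of ball2 in the frame of scoop between 0.005 and 0.07 m and height (world z) of ball2 above 0.08 m) or (x of ball3 in the frame of scoop between 0.005 and 0.1 m and y of ball3 in the frame of scoop between -0.06 and 0.06 m and z of ball3 in the frame of scoop between 0.005 and 0.07 m and height (world z) of ball3 above 0.08 m))), for 0.3 s.
3. all three balls are in the soak cup (horizontal distance between each of ball1, ball2, ball3 and cup below 0.07 m and height (world z) of each of ball1, ball2, ball3 below 0.06 m), for 0.2 s.
At the end, for the whole second after the job is handed in: All three balls rest in the upright soak cup, and the scoop stands upright (within 0.1 rad) with its pan flat on the tray's floor inside the tray (underside within 7 mm of the floor), at rest, and released by the robot (all of step 3 and linear speed of each of ball1, ball2, ball3 below 0.05 m/s and angle between each of cup, scoop's own z axis and vertical below 0.1 rad and linear speed of each of cup, scoop below 0.02 m/s and z of scoop in the frame of tray between 0.002 and 0.012 m and horizontal distance between scoop and tray below 0.14 m and contact force between the fingers and scoop below 0.05 N and contact force between scoop and tray above 0.5 N); the robot touches nothing.
It fails at once if the fingers touch a ball (contact force between the fingers and ball1 above 0.2 N or contact force between the fingers and ball2 above 0.2 N or contact force between the fingers and ball3 above 0.2 N).
It fails at once if the soak cup is tilted more than 0.3 rad or shifted more than 30 mm (angle between cup's own z axis and vertical above 0.3 rad or distance of cup from where it was at the start of the episode above 0.03 m).
It fails at once if one of the bystanders (yo-yo, tin, hex key) is moved more than 20 mm (distance of any of yoyo, tin, hexkey from where it was at the start of the episode above 0.02 m).
It also fails if it takes over 70 s, if anything falls off the work surface, if the arm or the gripper's body presses on something with over 40 N, if the wrist force passes 120 N, or if a joint passes its speed limit or range.

ROBOT

A 7-joint arm with a two-finger parallel gripper is mounted at the origin on the work surface. World frame = base frame: x ahead of the robot, y to its left, z up, the work surface at z = 0. Lengths are in m, angles in rad, forces in N, time in s.
With the tool pointing down it reaches from about 0.425 to 0.925 m from the base axis. Payload 6.8 kg.
Tool frame: the origin (TCP) lies between the finger pads; the fingertips stand 19 mm ahead of it and the grasp point (between the pads) is the TCP (bot.tcp_to_tips is the distance from the TCP to the fingertips, in m); z points along the fingers, y is the line along which they close (so a half turn about z gives the same grasp; the last joint's range is limited). The gripper opens to 88 mm and grips with 3 to 60 N. Pads are 20 mm wide; open, the fingers measure 115 mm over their backs; the gripper's body (75 mm by 178 mm) begins 61 mm behind the grasp point.
Start: joints at [-1.446, 0.477, 0.022, 1.555, -0.011, 1.109, -0.083], TCP at [0.156, 0.657, 0.242] pointing down, gripper open.
Joint ranges: [-2.96, 2.96], [-0.34, 2.1], [-1.41, 1.46], [0.24, 2.44], [-1.37, 4.51], [0.17, 1.92], [-2.96, 2.96]. Speed limits (rad/s): [2.39, 2.39, 3.14, 3.14, 3.14, 3.14, 3.14].

INTERFACE

Orientations are given as a unit quaternion [x, y, z, w].
In Python, from rig import bot, grab_frame, camera_info gives the robot as it stands. The module is installed in compiled form; this text tells all that it offers.
- The arm moves only by the tool move_arm, never from a script. Its argument "increments" is one flat list of numbers, 6 for each row, row after row: the shift along the tool's x, y, z as a fraction of full scale, then the turn, a rotation vector about the tool's x, y, z as a fraction of full scale. In form: [tx, ty, tz, rx, ry, rz, tx, ty, tz, rx, ry, rz, ...]. A call has 1 to 10 rows; each row shifts and turns the commanded pose from where the row before left it, along the tool's axes as they then stand; what a row does not reach is not made up. Full scale, the value 1, is 0.02 m for a shift and 90 degrees for a turn. A row lasts 1/12 s, in which the tool goes at most 41.7 mm and 7.16 degrees, less where a joint would pass 70% of its speed; a pose out of reach is approached as far as the arm can. A call with a number of a shift or a turn outside -1 to 1 is refused whole. A call with a gripper value outside its range is refused whole. "fingers" is the gripper's target within -1 to 1 (fully open at 1, half-way at 0, shut at -1), set as the call begins (left out, the last holds). The fingers move at their own pace and stop on an object; the grip force is fixed at half the most. Time passes only in rows, so rows that do not move let the fingers close. It gives the time, the measured TCP pose, the force, the opening and the grip force at its end, in the units of the state.
- bot.read_state(): the state, without advancing time (a new reading comes with each control period).
- grab_frame(name): name is "scene" or "top"; returns the picture (480x640x3 uint8, red, green, blue); there is no depth.
- camera_info(name): a dict with "mtx" (3x3 intrinsics, pixels), "position" and "orientation" of the camera in the world. Camera axes: x right, y up, looking along -z (the intrinsics and any distortion apply to the point x, -y, -z); pixel columns grow to the right and rows downward; lengths in m; the calibration is good to about 2 mm. A picture is of the moment at which its call begins. camera_info takes no time and is no camera call.
- bot.hand_in(): hands the job in; it is judged then, once.
The state is a dict: "time_s": time; "joints": joint angles; "qvel": joint speeds; "effort": joint torques, N m; "tcp_pos": TCP position; "eef_rot": TCP orientation; "ft_force": force on the tool from outside, world axes, zero at the start; "torque": the same for the moment, N m; "finger_gap": finger opening in m; "finger_force": force on a finger pad.
Only numpy, scipy, OpenCV 4.12 (cv2) and the standard library are available. Lean on these libraries where they do the work, as an engineer would, in place of code of your own. Each camera call takes 0.05 s, during which the arm holds its last target. There are 200 camera calls.

## Working session

There is one attempt and no reset: what is moved stays moved. The work goes in short steps, Python scripts to look and compute and a tool call to move; the robot and the scene stay as the last step left them, time stands still between calls to the robot, and variables do not carry over. Pictures are saved under pics/ and viewed, at most 10 in all, crops included, and the job is handed in when it is done.

Besides the shell and the picture viewer there is one more tool, called after "Emit:" by a JSON object that holds its "fn" and its "kwargs", one argument or row to a line. move_arm: Moves the arm, as the interface text tells. Its arguments: {"type":"object","properties":{"increments":{"type":"array"},"fingers":{"type":"number"}},"required":["increments"]}

```bash
mkdir -p pics
python3 - <<'E'
from rig import bot, grab_frame, camera_info
import cv2
for n in("scene","top"):
    f=grab_frame(n); cv2.imwrite(f"pics/{n}0.png",f[:,:,::-1]); c=camera_info(n); print(n,c)
print(bot.read_state())
E
```

```text
scene {'mtx': array([[595.74658484,   0.        , 315.0697397 ],
       [  0.        , 595.74658484, 238.99767908],
       [  0.        ,   0.        ,   1.        ]]), 'position': array([ 1.34022246, -0.5537118 ,  0.96251681]), 'orientation': array([0.37053549, 0.1921772 , 0.43263474, 0.79912362])}
top {'mtx': array([[454.21609427,   0.        , 319.44851775],
       [  0.        , 454.21609427, 239.64607949],
       [  0.        ,   0.        ,   1.        ]]), 'position': array([ 0.50029741, -0.00633345,  1.00827098]), 'orientation': array([-0.02063522,  0.01753395,  0.71476232, -0.69884302])}
{'time_s': 0.1, 'joints': array([-1.44611242,  0.47771507,  0.02234728,  1.5562945 , -0.01151164,
        1.10932491, -0.08311876]), 'qvel': array([ 0.00050711, -0.00142309,  0.00100364, -0.00261972,  0.00084591,
       -0.00318643,  0.00037159]), 'effort': array([ 4.09881657e-03, -5.84095395e+01,  1.54010475e+00, -2.73315632e+01,
       -5.41858922e-02,  1.30612473e-02,  1.18966665e-05]), 'tcp_pos': array([0.15560659, 0.65630998, 0.24080513]), 'eef_rot': array([ 1.16132992e-01,  9.93233345e-01, -8.05892293e-04, -3.96623154e-05]), 'ft_force': array([-0.06030322, -0.5299105 , -0.64635063]), 'torque': array([-0.00112039, -0.03849324, -0.02385943]), 'finger_force': 0.0, 'finger_gap': 0.08777074947214976}
```

View pics/scene0.png

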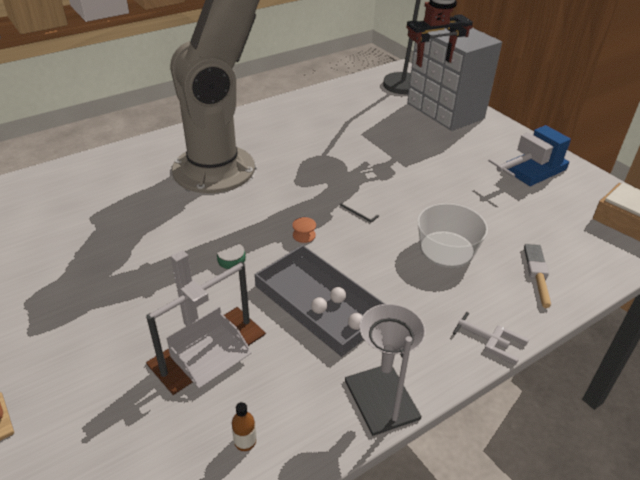

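View pics/top0.png

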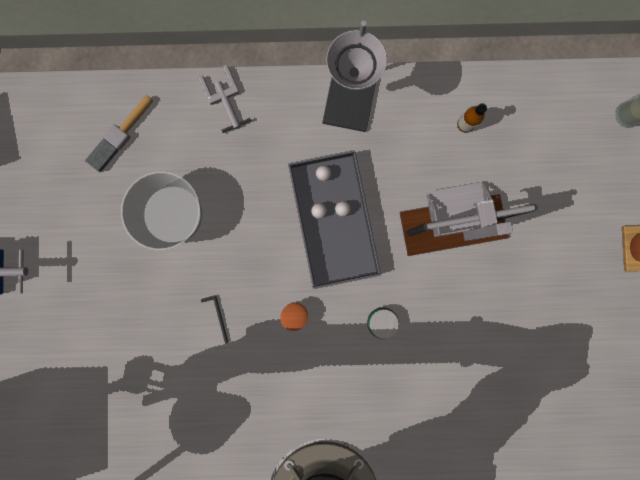

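Scene view: robot at top, rack with the scoop at lower left (~200,330), tray in the middle (~320,295) with balls at (319,305), (338,295), (357,321), cup (450,237). Top view (image up = +x, left = +y): tray corners ~(291,163), (354,152), (378,274), (315,286); balls (323,173), (319,211), (343,209); cup (161,211); rack (455,225); scoop handle end ~(503,228).

```bash
cat > h.py <<'E'
import numpy as np, cv2
from rig import bot, grab_frame, camera_info
from scipy.spatial.transform import Rotation as R
def ray(n,px):
    c=camera_info(n); K=c['mtx']; M=R.from_quat(c['orientation']).as_matrix()
    d=np.array([(px[0]-K[0,2])/K[0,0],-(px[1]-K[1,2])/K[1,1],-1.]); return np.array(c['position']),M@d
def onz(n,px,z):
    p,d=ray(n,px); return p+d*(z-p[2])/d[2]
def proj(n,P):
    c=camera_info(n); K=c['mtx']; q=R.from_quat(c['orientation']).inv().apply(np.array(P)-c['position'])
    return np.array([K[0,0]*q[0]/-q[2]+K[0,2],K[1,1]*-q[1]/-q[2]+K[1,2]])
def tri(a,b):
    (p,d),(q,e)=ray('top',a),ray('scene',b); s=np.linalg.lstsq(np.c_[d,-e],q-p,rcond=None)[0]
    u,v=p+s[0]*d,q+s[1]*e; return (u+v)/2,np.linalg.norm(u-v)
E
python3 - <<'E'
from h import *
np.set_printoptions(precision=4,suppress=True)
f=cv2.imread('pics/top0.png'); hsv=cv2.cvtColor(f,cv2.COLOR_BGR2HSV); g=hsv[:,:,2]
# tray: dark region
m=np.zeros_like(g); m[140:300,280:390]=(g[140:300,280:390]<95)*255
m=cv2.morphologyEx(m,cv2.MORPH_CLOSE,np.ones((9,9)))
cs,_=cv2.findContours(m,cv2.RETR_EXTERNAL,2); c=max(cs,key=cv2.contourArea)
r=cv2.minAreaRect(c); b=cv2.boxPoints(r); print('tray px',b)
W=np.array([onz('top',p,.038) for p in b]); print(W, W.mean(0)); print([np.linalg.norm(W[i]-W[i-1]) for i in range(4)])
# balls
m=np.zeros_like(g); m[160:270,300:365]=(g[160:270,300:365]>125)*255
cs,_=cv2.findContours(m,cv2.RETR_EXTERNAL,2)
for c in cs:
    if cv2.contourArea(c)>60: p,rad=cv2.minEnclosingCircle(c); print('ball',p,rad,onz('top',p,.022))
# rack base
m=cv2.inRange(hsv,(0,110,30),(20,255,200)); m[:, :395]=0; m[:,515:]=0; m[:190]=0; m[260:]=0
p=cv2.findNonZero(m); r=cv2.minAreaRect(p); b=cv2.boxPoints(r); W=np.array([onz('top',q,.008) for q in b]); print('rack',W,W.mean(0),[np.linalg.norm(W[i]-W[i-1]) for i in range(4)])
cv2.imwrite('pics/c1.png',np.hstack([cv2.resize(f[165:265,395:545],(780,520),interpolation=2)]))
s=cv2.imread('pics/scene0.png'); cv2.imwrite('pics/c2.png',cv2.resize(s[240:400,140:270],(487,600),interpolation=2))
cc=cv2.resize(f[160:260,110:210],(600,600)); 
ci=cv2.HoughCircles(cv2.medianBlur(g,3)[160:260,110:215],cv2.HOUGH_GRADIENT,1,200,param1=80,param2=15,minRadius=34,maxRadius=46); print(ci)
if ci is not None:
  x,y,rr=ci[0,0]; print('cup',onz('top',(x+110,y+160),.08),rr*.928/454)
E
```

```text
tray px [[288.2693 163.3461]
 [369.4231 147.1154]
 [394.3076 271.5385]
 [313.1538 287.7692]]
[[ 0.7193  0.061   0.038 ]
 [ 0.7506 -0.1152  0.038 ]
 [ 0.4812 -0.1605  0.038 ]
 [ 0.4506  0.013   0.038 ]] [ 0.6004 -0.0504  0.038 ]
[np.float64(0.2729361158538213), np.float64(0.1788860418857085), np.float64(0.27322934093433465), np.float64(0.17620437103100647)]
ball (304.0, 248.5) 20.88669776916504 [0.5351 0.0314 0.022 ]
ball (317.0, 210.5) 6.800835609436035 [0.6174 0.0013 0.022 ]
ball (341.0, 208.5) 6.800835609436035 [ 0.6206 -0.0511  0.022 ]
ball (321.5, 172.65383911132812) 6.820932865142822 [ 0.7006 -0.0104  0.022 ]
rack [[ 0.6118 -0.1811  0.008 ]
 [ 0.6461 -0.4037  0.008 ]
 [ 0.5502 -0.4164  0.008 ]
 [ 0.5161 -0.1949  0.008 ]] [ 0.5811 -0.299   0.008 ] [np.float64(0.09667884775222642), np.float64(0.22523824403590026), np.float64(0.0967952457049978), np.float64(0.22406521483426403)]
[[[50.5 50.5 37.8]]]
cup [0.6179 0.3228 0.08  ] 0.077265196
```

View pics/c1.png

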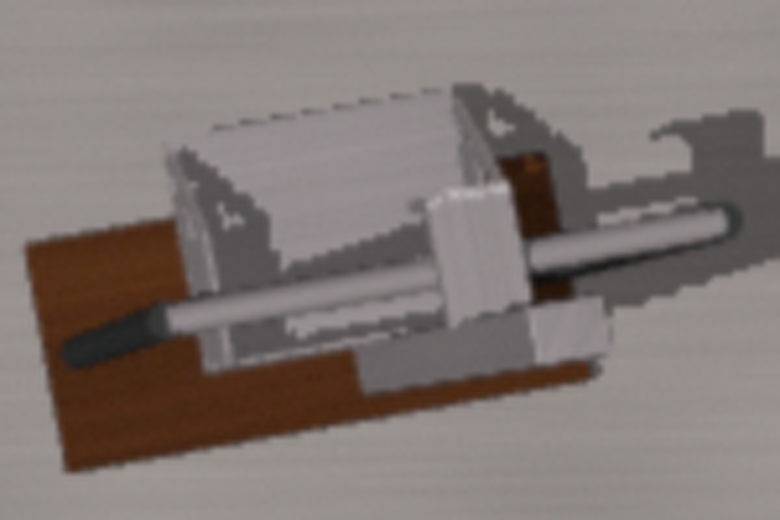

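View pics/c2.png

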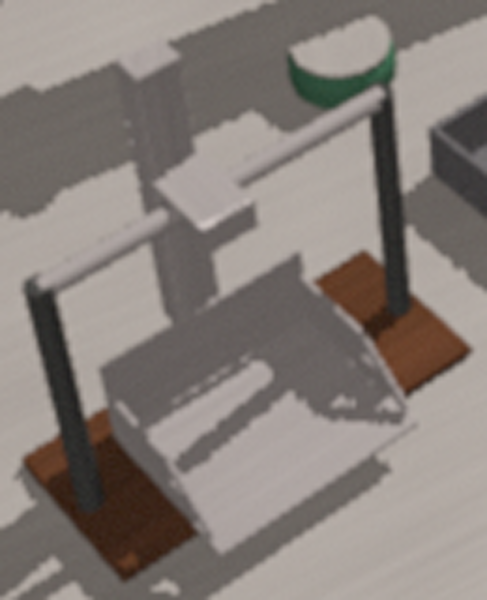

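Crops: c1 shows the tongue over the bar and the handle top face centred at about (571,328) in the crop, i.e. (504.8,228.1) in the top image. c2 confirms that the scoop hangs straight. The tray mask merged with its shadow, so I'll read the tray corners from a zoom.

Run:
```python
from h import *
f=cv2.imread('pics/top0.png'); cv2.imwrite('pics/c3.png',cv2.resize(f[145:295,280:400],(480,600),interpolation=2))
print('handle top',onz('top',(504.8,228.1),.245))
for p in [(530,303),(605,297),(612,352),(537,362)]: print(onz('top',(395+p[0]/5.2,165+p[1]/5.2),.245).round(4))
print('bar ends',[onz('top',(395+p[0]/5.2,165+p[1]/5.2),.17).round(4) for p in [(165,320),(735,222)]])
```

```text
handle top [ 0.55395792 -0.31552257  0.245     ]
[ 0.5624 -0.3027  0.245 ]
[ 0.5638 -0.327   0.245 ]
[ 0.5459 -0.3284  0.245 ]
[ 0.5432 -0.3041  0.245 ]
bar ends [array([ 0.5654, -0.202 ,  0.17  ]), array([ 0.5958, -0.4058,  0.17  ])]
```

View pics/c3.png

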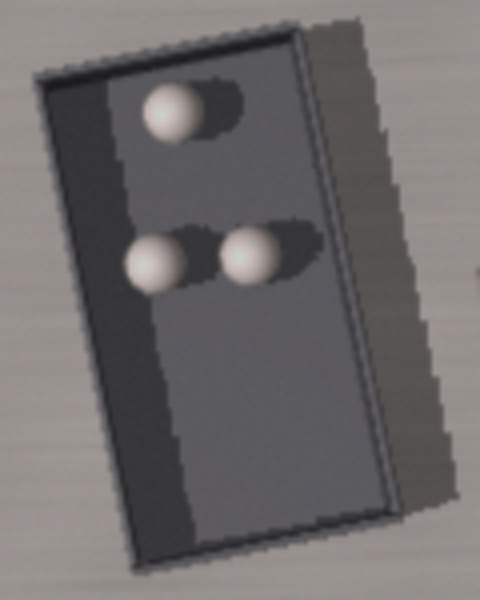

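Zoom (offset 280,145, ×4): tray rim corners at (37,75), (299,24), (402,516), (135,572); balls at (173,112), (155,264), (250,255). First I rotate and lift.

Emit:
{"fn": "move_arm", "kwargs": {
  "increments": [0,0,-0.45,0,0,0.0757,0,0,-0.45,0,0,0.0757,0,0,-0.45,0,0,0.0757,0,0,-0.45,0,0,0.0757,0,0,-0.45,0,0,0.0757,0,0,-0.45,0,0,0.0757,0,0,-0.45,0,0,0.0757,0,0,-0.45,0,0,0.0757,0,0,-0.45,0,0,0.0757,0,0,-0.45,0,0,0.0757],
  "fingers": 1
}}

```text
time_s: 0.93
tcp_pos: [0.1556, 0.6565, 0.3315]
eef_rot: [0.655, 0.756, -0.0, 0.0]
ft_force: [-0.4, 0.1, 0.5]
finger_gap: 0.0878
finger_force: 0.0
```

Run:
```python
from h import *
np.set_printoptions(precision=4,suppress=True)
C=np.array([(37,75),(299,24),(402,516),(135,572)])/4+[280,145]
W=np.array([onz('top',p,.038) for p in C]);print(W,W.mean(0),[np.linalg.norm(W[i]-W[i-1]) for i in range(4)])
t=W.mean(0); u=(W[0]+W[1]-W[2]-W[3]); print('yaw',np.degrees(np.arctan2(u[1],u[0]))); v=W[0]+W[3]-W[1]-W[2]; print(np.degrees(np.arctan2(-v[0],v[1])))
a=np.arctan2(u[1],u[0])
for b in [(173,112),(155,264),(250,255)]:
    w=onz('top',np.array(b)/4+[280,145],.022); d=(w-t)[:2]; print('ball',w,'in tray',d@[np.cos(a),np.sin(a)],d@[-np.sin(a),np.cos(a)])
s=bot.read_state(); print(s['tcp_pos'],R.from_quat(s['eef_rot']).as_matrix(),s['joints'])
```

```text
[[ 0.7183  0.0589  0.038 ]
 [ 0.7429 -0.0832  0.038 ]
 [ 0.4766 -0.131   0.038 ]
 [ 0.4501  0.0118  0.038 ]] [ 0.597  -0.0359  0.038 ] [np.float64(0.2723810568653194), np.float64(0.14419236256304852), np.float64(0.2705104651644577), np.float64(0.14518581818413506)]
yaw 10.061366569863305
10.159859017208968
ball [ 0.6997 -0.0142  0.022 ] in tray 0.10494607514811491 0.003408452603717759
ball [ 0.6163 -0.0025  0.022 ] in tray 0.02482988323462813 0.029534225377515492
ball [ 0.62   -0.0544  0.022 ] in tray 0.019443487513185115 -0.0222413297806092
[0.1556 0.6565 0.3315] [[-0.1426  0.9898 -0.0002]
 [ 0.9898  0.1426 -0.001 ]
 [-0.001  -0.0004 -1.    ]] [-1.6257  0.4227  0.2816  1.4582 -0.1193  1.2786 -1.1901]
```

Emit:
{"fn": "move_arm", "kwargs": {
  "increments": [-1,0.96,0,0,0,0,-1,0.96,0,0,0,0,-1,0.96,0,0,0,0,-1,0.96,0,0,0,0,-1,0.96,0,0,0,0,-1,0.96,0,0,0,0,-1,0.96,0,0,0,0,-1,0.96,0,0,0,0,-1,0.96,0,0,0,0,-1,0.96,0,0,0,0]
}}

```text
time_s: 1.77
tcp_pos: [0.376, 0.4863, 0.3313]
eef_rot: [0.653, 0.758, -0.0, 0.0]
ft_force: [0.1, -0.1, 0.3]
finger_gap: 0.0877
finger_force: 0.0
```

Emit:
{"fn": "move_arm", "kwargs": {
  "increments": [-1,0.96,0,0,0,0,-1,0.96,0,0,0,0,-1,0.96,0,0,0,0,-1,0,0,0,0,0,-1,0,0,0,0,0,-1,0,0,0,0,0,-1,0,0,0,0,0,-1,0,0,0,0,0,-1,0,0,0,0,0,-1,0,0,0,0,0]
}}

```text
time_s: 2.6
tcp_pos: [0.4619, 0.2967, 0.3316]
eef_rot: [0.653, 0.758, -0.0, -0.0]
ft_force: [0.7, -0.3, -0.4]
finger_gap: 0.0881
finger_force: 0.0
```

Emit:
{"fn": "move_arm", "kwargs": {
  "increments": [-1,0,0,0,0,0,-1,0,0,0,0,0,-1,0,0,0,0,0,-1,0,0,0,0,0,-1,0,0,0,0,0,-1,0,0,0,0,0,-1,0,0,0,0,0,-1,0,0,0,0,0,-1,0,0,0,0,0,-1,0,0,0,0,0]
}}

```text
time_s: 3.43
tcp_pos: [0.4913, 0.099, 0.3316]
eef_rot: [0.653, 0.758, 0.0, -0.0]
ft_force: [1.2, -0.8, 0.9]
finger_gap: 0.0876
finger_force: 0.0
```

Emit:
{"fn": "move_arm", "kwargs": {
  "increments": [-1,0,0,0,0,0,-1,0,0,0,0,0,-1,0,0,0,0,0,-1,0,0,0,0,0,-1,0,0,0,0,0,-1,0,0,0,0,0,-1,0,0,0,0,0,-1,0,0,0,0,0,-1,0,0,0,0,0,-1,0,0,0,0,0]
}}

```text
time_s: 4.27
tcp_pos: [0.5208, -0.0986, 0.3316]
eef_rot: [0.652, 0.758, 0.0, -0.0]
ft_force: [0.8, -0.0, 0.1]
finger_gap: 0.0879
finger_force: 0.0
```

Emit:
{"fn": "move_arm", "kwargs": {
  "increments": [-1,0,0,0,0,0,-1,0,0,0,0,0,-1,0,0,0,0,0,-1,0,0,0,0,0,-1,0,0,0,0,0,-1,0,0,0,0,0,-1,0,0,0,0,0,-1,0,0,0,0,0,-1,0,0,0,0,0,-1,0,0,0,0,0]
}}

```text
time_s: 5.1
tcp_pos: [0.5505, -0.2962, 0.3315]
eef_rot: [0.652, 0.758, 0.0, -0.0]
ft_force: [-1.0, -0.7, -0.4]
finger_gap: 0.0875
finger_force: 0.0
```

Emit:
{"fn": "move_arm", "kwargs": {
  "increments": [-0.5,0,0,0,0,0,-0.45,0,0,0,0,0,0,0,0.9,0,0,0,0,0,0.9,0,0,0,0,0,0.9,0,0,0,0,0,0.9,0,0,0,0,0,0.9,0,0,0,0,0,0.9,0,0,0,0,0,0,0,0,0]
}}

```text
time_s: 5.85
tcp_pos: [0.5523, -0.3117, 0.2202]
eef_rot: [0.652, 0.758, -0.0, -0.003]
ft_force: [-1.4, 0.7, -0.4]
finger_gap: 0.0876
finger_force: 0.0
```

Emit:
{"fn": "move_arm", "kwargs": {
  "increments": [0,0,0,0,0,0,0,0,0,0,0,0,0,0,0,0,0,0,0,0,0,0,0,0,0,0,0,0,0,0,0,0,0,0,0,0,0,0,0,0,0,0,0,0,0,0,0,0,0,0,0,0,0,0],
  "fingers": -1
}}

```text
time_s: 6.6
tcp_pos: [0.5537, -0.3139, 0.2237]
eef_rot: [0.653, 0.758, 0.0, 0.0]
ft_force: [0.1, 0.2, -0.2]
finger_gap: 0.0314
finger_force: 0.0
```

Emit:
{"fn": "move_arm", "kwargs": {
  "increments": [0,0,0,0,0,0,0,0,0,0,0,0,0,0,0,0,0,0,0,0,0,0,0,0,0,0,0,0,0,0,0,0,0,0,0,0]
}}

```text
time_s: 7.1
tcp_pos: [0.5538, -0.3138, 0.2236]
eef_rot: [0.653, 0.758, 0.0, 0.0]
ft_force: [0.5, 0.2, -0.3]
finger_gap: 0.0199
finger_force: 30.0
```

Emit:
{"fn": "move_arm", "kwargs": {
  "increments": [0,0,-0.4,0,0,0,0,0,-0.4,0,0,0,0,0,-0.3,0,0,0,0,0,0,0,0,0,0,0,0,0,0,0]
}}

```text
time_s: 7.52
tcp_pos: [0.5539, -0.3141, 0.2463]
eef_rot: [0.653, 0.758, 0.0, 0.0]
ft_force: [-0.4, 0.2, -2.2]
finger_gap: 0.02
finger_force: 30.0
```

Emit:
{"fn": "move_arm", "kwargs": {
  "increments": [0,-0.6,0,0,0,0,0,-0.6,0,0,0,0,0,-0.6,0,0,0,0,0,-0.6,0,0,0,0,0,-0.6,0,0,0,0,0,-0.6,0,0,0,0,0,-0.6,0,0,0,0,0,-0.6,0,0,0,0,0,-0.6,0,0,0,0,0,-0.6,0,0,0,0]
}}

```text
time_s: 8.35
tcp_pos: [0.4338, -0.3319, 0.2457]
eef_rot: [0.653, 0.758, 0.0, 0.0]
ft_force: [-0.6, -0.0, -1.6]
finger_gap: 0.0202
finger_force: 30.0
```

Run:
```python
from h import *
s=bot.read_state(); print(s['tcp_pos'],s['ft_force'],s['joints'])
for n in('top','scene'):
  f=grab_frame(n); cv2.imwrite(f'pics/{n}1.png',f[:,:,::-1])
a=cv2.imread('pics/top1.png'); b=cv2.imread('pics/scene1.png')
cv2.imwrite('pics/m1.png',np.hstack([cv2.resize(a,(400,300)),cv2.resize(b,(400,300))]))
```

```text
[ 0.43382846 -0.33186248  0.24569771] [-0.59386598 -0.02583291 -1.6303095 ] [-0.09905007  0.32767066  0.79923301  1.89989378 -0.27336686  1.02580162
  0.96600428]
```

View pics/m1.png

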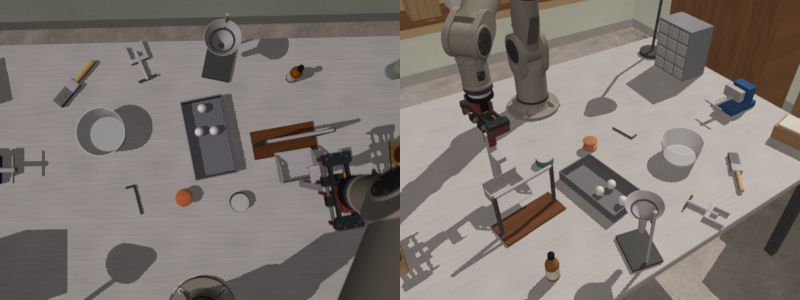

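The scoop is in the gripper and clear of the rack, with pan level (scene view, near (490,165)). The tray with its balls and the cup are undisturbed. Next I raise it, go left, and then forward over the near half of the tray.

Emit:
{"fn": "move_arm", "kwargs": {
  "increments": [0,0,-0.6,0,0,-0.0175,0.3,0,-0.6,0,0,0,0.9,0,-0.6,0,0,0,0.9,0,-0.6,0,0,0,0.9,0,0,0,0,0,0.9,0,0,0,0,0,0.9,0,0,0,0,0,0.9,0,0,0,0,0,0.9,0,0,0,0,0,0.9,0,0,0,0,0]
}}

```text
time_s: 9.28
tcp_pos: [0.4095, -0.1831, 0.2948]
eef_rot: [0.641, 0.767, 0.0, 0.001]
ft_force: [-0.2, -0.3, -3.3]
finger_gap: 0.0201
finger_force: 30.0
```

Emit:
{"fn": "move_arm", "kwargs": {
  "increments": [0.9,0,0,0,0,0,0.9,0.5,0,0,0,0,0.9,0.5,0,0,0,0,0.9,0.7,0,0,0,0,0.9,0.7,0,0,0,0,0.9,0.7,0,0,0,0,0.3,0.7,0,0,0,0,0,0.5,0,0,0,0,0,0,0,0,0,0,0,0,0,0,0,0]
}}

```text
time_s: 10.12
tcp_pos: [0.4737, -0.0575, 0.294]
eef_rot: [0.642, 0.767, -0.0, 0.0]
ft_force: [0.5, -1.0, -2.4]
finger_gap: 0.0199
finger_force: 30.0
```

```bash
cat >> h.py <<'E'
T=np.array([.597,-.036]); A=np.radians(10.1)
def st():
    s=bot.read_state(); M=R.from_quat(s['eef_rot']).as_matrix(); d=s['tcp_pos'][:2]-T
    print('tcp',s['tcp_pos'].round(4),'tray xy mm',(1e3*d@[np.cos(A),np.sin(A)]).round(1),(1e3*d@[-np.sin(A),np.cos(A)]).round(1),'yaw',np.degrees(np.arctan2(M[1,1],M[0,1])).round(2),'pitch',np.degrees(np.arcsin(M[2,1])).round(2),'roll',np.degrees(np.arcsin(M[2,0])).round(2),'F',s['ft_force'].round(1),'gap',s['finger_gap'],'j',s['joints'].round(2),s['time_s'])
    return s
def pic(n,f):
    g=grab_frame(n)[:,:,::-1]; cv2.imwrite(f'pics/{f}',g); return g
E
python3 - <<'E'
from h import *
st()
a=pic('top','top2.png'); b=pic('scene','scene2.png')
cv2.imwrite('pics/m2.png',np.hstack([cv2.resize(a[130:310,260:420],(400,450)),cv2.resize(b[200:380,220:380],(400,450))]))
E
```

```text
tcp [ 0.4737 -0.0575  0.294 ] tray xy mm -125.2 0.5 yaw 10.09 pitch -0.01 roll -0.06 F [ 0.5 -1.  -2.4] gap 0.01991927132217273 j [-0.58  0.09  0.61  1.98 -0.06  1.09  0.24] 10.1167
```

View pics/m2.png

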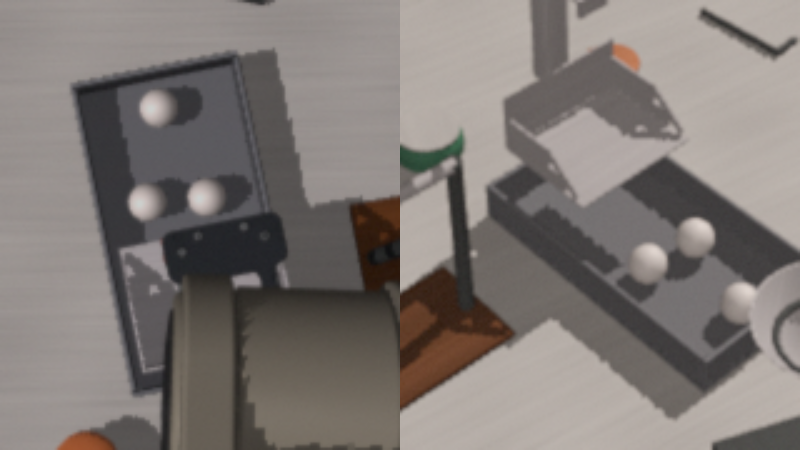

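Top crop: the pan sits over the tray's near half, left edge inside the wall. Scene crop: the pan is level, mouth corners at (583,203) and (685,135). I'll check the lateral offset from those corners.

Run:
```python
from h import *
def tf(w): d=w[:2]-T; return (1e3*np.array([d@[np.cos(A),np.sin(A)],d@[-np.sin(A),np.cos(A)]])).round(1)
for p in [(293.2,281.2),(334,254)]: print('front corner',tf(onz('scene',p,.0905)))
# top view: pan left front floor corner & left rear
for p in [(122,247),(146,372)]: print('left edge top', tf(onz('top',(260+p[0]/2.5,130+p[1]/2.5),.0905)))
# tray rim in same scene picture, and top picture
for p in [(488,188),(705,362)]: print('tray rim scene right side',tf(onz('scene',(220+(p[0]-400)/2.5,200+p[1]/2.5),.038)))
for p in [(73,88),(238,55),(136,392)]: print('rim top',tf(onz('top',(260+p[0]/2.5,130+p[1]/2.5),.038)))
```

```text
front corner [-19.8 -57.4]
front corner [-21.8  64.3]
left edge top [-14.7  57.7]
left edge top [-117.5   58.5]
tray rim scene right side [-130.9  -71.6]
tray rim scene right side [138.3 -70.9]
rim top [133.   72.8]
rim top [133.  -72.6]
rim top [-134.1   70.9]
```

Emit:
{"fn": "move_arm", "kwargs": {
  "increments": [0,0,0.7,0,0,0,0,0,0.7,0,0,0,0,0,0.7,0,0,0,0,0,0.7,0,0,0,0,0,0.7,0,0,0,0,0,0.3,0,0,0,0,0,0.2,0,0,0,0,0,0.1,0,0,0,0,0,0,0,0,0,0,0,0,0,0,0]
}}

```text
time_s: 11.05
tcp_pos: [0.4737, -0.0568, 0.2122]
eef_rot: [0.642, 0.767, 0.0, 0.0]
ft_force: [-0.5, 0.0, -2.9]
finger_gap: 0.0198
finger_force: 30.0
```

Emit:
{"fn": "move_arm", "kwargs": {
  "increments": [0,0,0,0,0,0,0,0,0,0,0,0]
}}

```text
time_s: 11.22
tcp_pos: [0.4737, -0.0567, 0.2121]
eef_rot: [0.642, 0.767, 0.0, 0.0]
ft_force: [-0.4, 0.6, -2.0]
finger_gap: 0.0198
finger_force: 30.0
```

Emit:
{"fn": "move_arm", "kwargs": {
  "increments": [0,0,0.07,0,0,0,0,0,0,0,0,0,0,0.2,0,0,0,0,0,0.2,0,0,0,0,0,0.2,0,0,0,0,0,0.2,0,0,0,0,0,0.2,0,0,0,0,0,0.2,0,0,0,0,0,0.2,0,0,0,0,0,0.2,0,0,0,0]
}}

```text
time_s: 12.05
tcp_pos: [0.5053, -0.051, 0.2102]
eef_rot: [0.642, 0.767, -0.0, -0.0]
ft_force: [-0.0, 1.2, -2.6]
finger_gap: 0.02
finger_force: 30.0
```

Emit:
{"fn": "move_arm", "kwargs": {
  "increments": [0,0.25,0,0,0,0,0,0.25,0,0,0,0,0,0.25,0,0,0,0,0,0.25,0,0,0,0,0,0.25,0,0,0,0,0,0.25,0,0,0,0,0,0.25,0,0,0,0,0,0.25,0,0,0,0,0,0.25,0,0,0,0,0,0.25,0,0,0,0]
}}

```text
time_s: 12.88
tcp_pos: [0.5546, -0.0422, 0.2102]
eef_rot: [0.642, 0.767, -0.0, -0.0]
ft_force: [-0.5, -0.4, -3.0]
finger_gap: 0.02
finger_force: 30.0
```

Emit:
{"fn": "move_arm", "kwargs": {
  "increments": [0,0.25,0,0,0,0,0,0.25,0,0,0,0,0,0.25,0,0,0,0,0,0.2,0,0,0,0,0,0.2,0,0,0,0,0,0.2,0,0,0,0,0,0,0,0,0,0,0,0,0,0,0,0]
}}

```text
time_s: 13.55
tcp_pos: [0.5808, -0.0376, 0.2102]
eef_rot: [0.642, 0.767, -0.0, 0.0]
ft_force: [-0.6, -0.4, -3.3]
finger_gap: 0.0202
finger_force: 30.0
```

Run:
```python
from h import *
st()
a=pic('top','top3.png'); b=pic('scene','scene3.png')
cv2.imwrite('pics/m3.png',np.hstack([cv2.resize(a[130:310,260:420],(400,450)),cv2.resize(b[200:380,240:400],(400,450))]))
```

```text
tcp [ 0.5808 -0.0376  0.2102] tray xy mm -16.2 1.3 yaw 10.11 pitch -0.01 roll -0.01 F [-0.6 -0.4 -3.3] gap 0.020168524625987613 j [-0.48  0.4   0.57  1.85 -0.25  0.97  0.37] 13.55
```

View pics/m3.png

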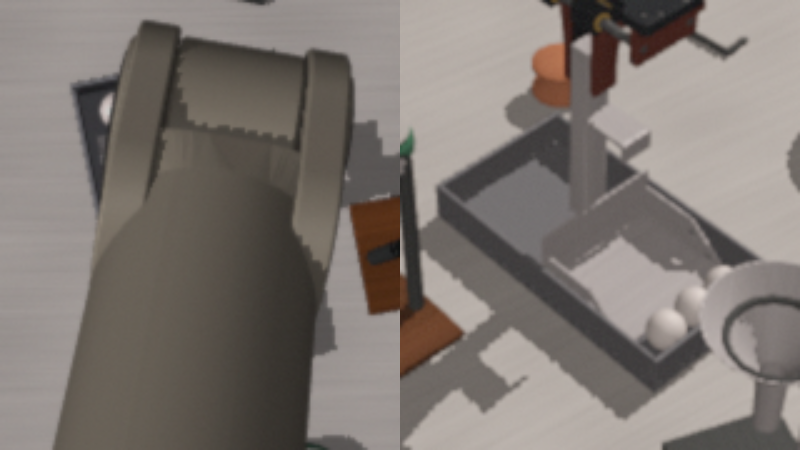

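The three balls are now side by side along the far wall (scene crop (665,328), (692,303), (720,280)), with the pan edge just behind them. I push under them slowly.

Emit:
{"fn": "move_arm", "kwargs": {
  "increments": [0,0.15,0,0,0,0,0,0.15,0,0,0,0,0,0.15,0,0,0,0,0,0.15,0,0,0,0,0,0.15,0,0,0,0]
}}

```text
time_s: 14.07
tcp_pos: [0.5952, -0.0349, 0.21]
eef_rot: [0.642, 0.767, -0.001, -0.001]
ft_force: [-2.7, -0.6, -4.7]
finger_gap: 0.0197
finger_force: 30.0
```

Emit:
{"fn": "move_arm", "kwargs": {
  "increments": [0,0.15,0,0,0,0,0,0.15,0,0,0,0,0,0.15,0,0,0,0,0,0.15,0,0,0,0,0,0.15,0,0,0,0]
}}

```text
time_s: 14.48
tcp_pos: [0.611, -0.0322, 0.2104]
eef_rot: [0.642, 0.767, 0.0, 0.0]
ft_force: [-0.1, 0.3, -2.2]
finger_gap: 0.02
finger_force: 30.0
```

Run:
```python
from h import *
st()
b=pic('scene','scene4.png')
cv2.imwrite('pics/m4.png',cv2.resize(b[230:380,280:420],(560,600),interpolation=2))
```

```text
tcp [ 0.611  -0.0322  0.2104] tray xy mm 14.4 1.3 yaw 10.11 pitch 0.05 roll -0.01 F [-0.1  0.3 -2.2] gap 0.019972093710609144 j [-0.46  0.45  0.56  1.77 -0.28  1.    0.38] 14.4833
```

View pics/m4.png

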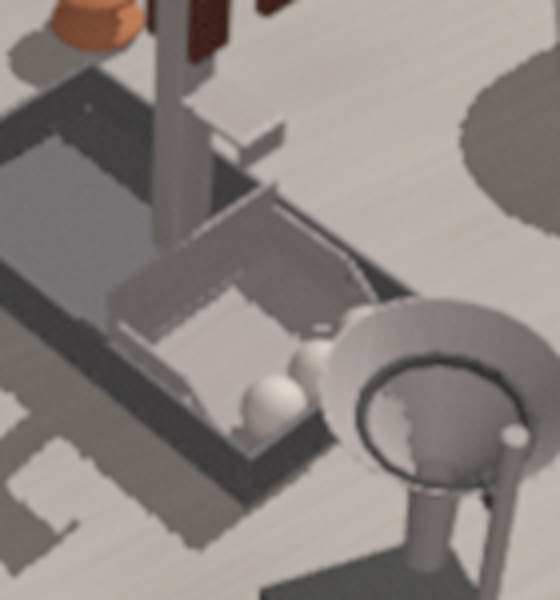

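Balls sit at the pan's mouth on its floor ((272,405), (315,367), (355,325) in the crop). I push 5 mm more, then tilt the nose up while lifting.

Emit:
{"fn": "move_arm", "kwargs": {
  "increments": [0,0.12,0,0,0,0,0,0.12,0,0,0,0,0,0,0,0,0,0]
}}

```text
time_s: 14.78
tcp_pos: [0.6155, -0.0313, 0.2103]
eef_rot: [0.642, 0.767, 0.0, 0.0]
ft_force: [-0.1, 0.7, -3.9]
finger_gap: 0.0198
finger_force: 30.0
```

Emit:
{"fn": "move_arm", "kwargs": {
  "increments": [0,-0.33,-0.25,-0.0222,0,0,0,-0.33,-0.25,-0.0222,0,0,0,-0.33,-0.25,-0.0222,0,0,0,-0.33,-0.25,-0.0222,0,0,0,-0.33,-0.25,-0.0222,0,0,0,-0.33,-0.25,-0.0222,0,0,0,-0.33,-0.25,-0.0222,0,0,0,-0.33,-0.25,-0.0222,0,0,0,-0.33,-0.25,-0.0222,0,0,0,0,0,0,0,0]
}}

```text
time_s: 15.62
tcp_pos: [0.5486, -0.0439, 0.2463]
eef_rot: [0.635, 0.757, 0.12, 0.1]
ft_force: [-0.6, -0.2, -3.2]
finger_gap: 0.0201
finger_force: 30.0
```

Emit:
{"fn": "move_arm", "kwargs": {
  "increments": [0,-0.05,-0.5,0,0,0,0,-0.05,-0.5,0,0,0,0,-0.05,-0.5,0,0,0,0,-0.05,-0.5,0,0,0,0,-0.05,-0.5,0,0,0,0,0,-0.5,0,0,0,0,0,-0.5,0,0,0,0,0,-0.4,0,0,0,0,0,0,0,0,0]
}}

```text
time_s: 16.37
tcp_pos: [0.5233, -0.0481, 0.3211]
eef_rot: [0.634, 0.757, 0.121, 0.101]
ft_force: [0.3, 0.1, -2.1]
finger_gap: 0.0198
finger_force: 30.0
```

Run:
```python
from h import *
st()
a=pic('top','top5.png');b=pic('scene','scene5.png')
cv2.imwrite('pics/m5.png',np.hstack([cv2.resize(a,(400,300)),cv2.resize(b[180:360,220:400],(400,400))[:300]]) if 0 else np.hstack([cv2.resize(a[130:310,260:420],(400,450)),cv2.resize(b[170:350,230:390],(400,450))]))
```

```text
tcp [ 0.5233 -0.0481  0.3211] tray xy mm -74.7 1.0 yaw 10.09 pitch 18.16 roll 0.02 F [ 0.3  0.1 -2.1] gap 0.019793904462930254 j [-0.57 -0.03  0.58  2.05 -0.05  0.81  0.21] 16.3667
```

View pics/m5.png

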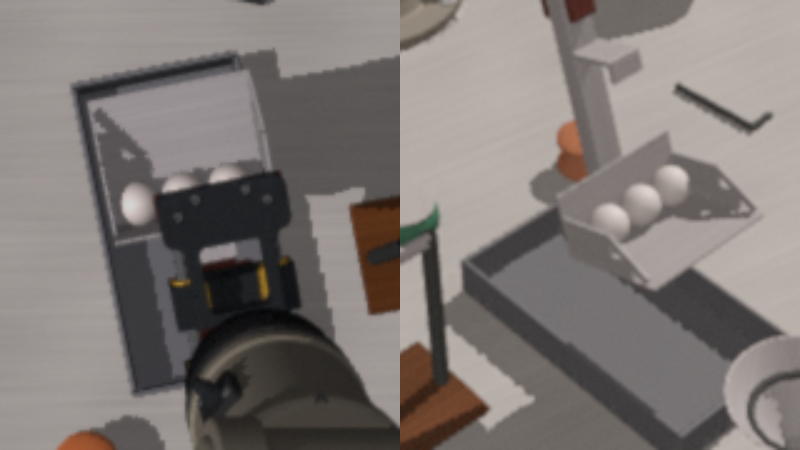

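All three balls lie at the back of the pan (scene crop (610,222), (642,205), (672,186)) and the tray is empty. Next I yaw about the vertical towards the cup, and double-check the cup centre.

Emit:
{"fn": "move_arm", "kwargs": {
  "increments": [0,0,0,0,0.0173,-0.0528,0,0,0,0,0.0173,-0.0528,0,0,0,0,0.0173,-0.0528,0,0,0,0,0.0173,-0.0528,0,0,0,0,0.0173,-0.0528,0,0,0,0,0.0173,-0.0528,0,0,0,0,0.0173,-0.0528]
}}

```text
time_s: 17.05
tcp_pos: [0.5226, -0.0479, 0.3183]
eef_rot: [0.375, 0.914, 0.145, 0.059]
ft_force: [-0.0, 0.3, -3.3]
finger_gap: 0.0199
finger_force: 30.0
```

Emit:
{"fn": "move_arm", "kwargs": {
  "increments": [0,0,0,0,0.0173,-0.0528,0,0,0,0,0.0173,-0.0528,0,0,0,0,0.0173,-0.0528,0,0,0,0,0.0173,-0.0528,0,0,0,0,0.0173,-0.0528,0,0,0,0,0.0173,-0.0528,0,0,0,0,0.0173,-0.0528]
}}

```text
time_s: 17.63
tcp_pos: [0.523, -0.0482, 0.3182]
eef_rot: [0.083, 0.984, 0.156, 0.012]
ft_force: [-0.4, -0.0, -4.3]
finger_gap: 0.0198
finger_force: 30.0
```

```bash
cat >> h.py <<'E'
def seq(P,Q,n):
    """rows from current measured pose to TCP pos P, scoop yaw/pitch-given rotation Q, n equal world steps"""
    s=bot.read_state(); p0=s['tcp_pos']; q0=R.from_quat(s['eef_rot']); rv=(Q*q0.inv()).as_rotvec()/n
    st_=R.from_rotvec(rv); q=q0; d=(np.array(P)-p0)/n; out=[]
    for i in range(n):
        out.append(np.r_[q.inv().apply(d)/.02,np.degrees(q.inv().apply(rv))/90]); q=st_*q
    return np.array(out)
def tool(yaw,nose_down):
    a=np.radians(yaw); y=np.array([np.cos(a),np.sin(a),0]); x=np.array([-np.sin(a),np.cos(a),0])
    return R.from_matrix(np.c_[x,y,np.cross(x,y)*1.0]) if 0 else R.from_rotvec(np.radians(nose_down)*x)*R.from_matrix(np.c_[x,y,[0,0,-1]])
def tcp_for_mouth(M,yaw,nd):
    a=np.radians(yaw);t=np.radians(nd); f=np.array([np.cos(a),np.sin(a),0])
    return np.array(M)-f*(.110*np.cos(t)-.2037*np.sin(t))+[0,0,.2037*np.cos(t)+.110*np.sin(t)]
E
python3 - <<'E'
from h import *
np.set_printoptions(precision=4,suppress=True)
s=st(); 
g=cv2.imread('pics/top0.png'); v=cv2.cvtColor(g,cv2.COLOR_BGR2GRAY)
ci=cv2.HoughCircles(cv2.medianBlur(v,3)[170:255,125:215],cv2.HOUGH_GRADIENT,1,200,param1=60,param2=12,minRadius=22,maxRadius=32); print(ci)
if ci is not None: x,y,r=ci[0,0]; print('foot',onz('top',(x+125,y+170),.004), r/454)
b=cv2.imread('pics/scene0.png'); hv=cv2.cvtColor(b,cv2.COLOR_BGR2GRAY)
print('scene rim centre proj',proj('scene',[.618,.323,.08]),[proj('scene',np.array([.618,.323,.08])+np.array(d)) for d in[(.082,0,0),(-.082,0,0),(0,.082,0),(0,-.082,0)]])
y=80; C=np.array([.618,.323]); f=np.array([np.cos(np.radians(y)),np.sin(np.radians(y))]); M=np.r_[C-.035*f,.15]
print('target',tcp_for_mouth(M,y,-18.16)); print(seq(tcp_for_mouth(M,y,-18.16),tool(y,-18.16),10))
E
```

```text
tcp [ 0.523  -0.0482  0.3182] tray xy mm -75.0 1.0 yaw 80.31 pitch 18.02 roll 0.16 F [-0.4 -0.  -4.3] gap 0.019827380620792878 j [-0.38  0.19  0.64  1.86 -0.46  1.19  1.83] 17.6333
[[[46.5 43.5 28.1]]]
foot [0.6203 0.3252 0.004 ] 0.061894275
scene rim centre proj [451.3502 224.1543] [array([476.508 , 243.4514]), array([427.9747, 206.2242]), array([476.3907, 212.5783]), array([425.0301, 236.3218])]
target [0.5827 0.1231 0.3093]
[[-0.1512  0.8366  0.3187 -0.0002 -0.0003  0.0003]
 [-0.1506  0.8366  0.319  -0.0002 -0.0003  0.0003]
 [-0.1501  0.8366  0.3193 -0.0002 -0.0003  0.0003]
 [-0.1495  0.8366  0.3195 -0.0002 -0.0003  0.0003]
 [-0.1489  0.8366  0.3198 -0.0002 -0.0003  0.0003]
 [-0.1484  0.8366  0.3201 -0.0002 -0.0003  0.0003]
 [-0.1478  0.8366  0.3203 -0.0002 -0.0003  0.0003]
 [-0.1472  0.8366  0.3206 -0.0002 -0.0003  0.0003]
 [-0.1466  0.8366  0.3209 -0.0002 -0.0003  0.0003]
 [-0.1461  0.8366  0.3211 -0.0002 -0.0003  0.0003]]
```

Emit:
{"fn": "move_arm", "kwargs": {
  "increments": [-0.06,0.335,0.128,0,0,0,-0.12,0.67,0.256,0,0,0,-0.149,0.837,0.32,0,0,0,-0.149,0.837,0.32,0,0,0,-0.149,0.837,0.32,0,0,0,-0.149,0.837,0.32,0,0,0,-0.149,0.837,0.32,0,0,0,-0.149,0.837,0.32,0,0,0]
}}

```text
time_s: 18.3
tcp_pos: [0.5661, 0.0782, 0.3122]
eef_rot: [0.086, 0.984, 0.157, 0.012]
ft_force: [0.9, -0.0, -3.2]
finger_gap: 0.0197
finger_force: 30.0
```

Emit:
{"fn": "move_arm", "kwargs": {
  "increments": [-0.149,0.837,0.32,0,0,0,-0.12,0.67,0.256,0,0,0,-0.09,0.5,0.192,0,0,0,-0.045,0.25,0.096,0,0,0,-0.015,0.084,0.032,0,0,0,0,0,0,0,0,0]
}}

```text
time_s: 18.8
tcp_pos: [0.5828, 0.1232, 0.31]
eef_rot: [0.086, 0.984, 0.157, 0.012]
ft_force: [0.2, 0.5, -3.3]
finger_gap: 0.0202
finger_force: 30.0
```

Run:
```python
from h import *
np.set_printoptions(precision=3,suppress=True)
s=st(); y=80; C=np.array([.619,.324]); f=np.array([np.cos(np.radians(y)),np.sin(np.radians(y))])
M=np.r_[C-.035*f,.105]
print(seq(tcp_for_mouth(M,y,0),tool(y,0),9))
# then mouth-fixed tilt, 1.75 deg rows
q=tool(y,0)
for nd in np.arange(0,40,5):
    d=(tcp_for_mouth(M,y,nd+5)-tcp_for_mouth(M,y,nd))/3
    print(nd,tool(y,nd+2.5).inv().apply(d)/.02, 5/3/90)
```

```text
tcp [0.583 0.123 0.31 ] tray xy mm 14.0 159.2 yaw 80.04 pitch 18.07 roll 0.16 F [ 0.2  0.5 -3.3] gap 0.020204972646390002 j [-0.59  0.27  0.54  1.78 -0.5   1.1   1.55] 18.8
[[-0.005  0.309  0.108  0.022 -0.     0.   ]
 [-0.005  0.313  0.097  0.022 -0.     0.   ]
 [-0.005  0.316  0.086  0.022 -0.     0.   ]
 [-0.005  0.319  0.075  0.022 -0.     0.   ]
 [-0.004  0.322  0.064  0.022 -0.     0.   ]
 [-0.004  0.324  0.053  0.022 -0.     0.   ]
 [-0.004  0.325  0.041  0.022 -0.     0.   ]
 [-0.004  0.326  0.03   0.022 -0.     0.   ]
 [-0.004  0.327  0.018  0.022 -0.     0.   ]]
0 [-0.     0.296 -0.16 ] 0.01851851851851852
5 [-0.     0.296 -0.16 ] 0.01851851851851852
10 [ 0.     0.296 -0.16 ] 0.01851851851851852
15 [-0.     0.296 -0.16 ] 0.01851851851851852
20 [ 0.     0.296 -0.16 ] 0.01851851851851852
25 [ 0.     0.296 -0.16 ] 0.01851851851851852
30 [-0.     0.296 -0.16 ] 0.01851851851851852
35 [-0.     0.296 -0.16 ] 0.01851851851851852
```

Emit:
{"fn": "move_arm", "kwargs": {
  "increments": [0,0.31,0.1,0.022,0,0,0,0.31,0.1,0.022,0,0,0,0.315,0.085,0.022,0,0,0,0.32,0.075,0.022,0,0,0,0.32,0.065,0.022,0,0,0,0.325,0.05,0.022,0,0,0,0.325,0.04,0.022,0,0,0,0.325,0.03,0.022,0,0,0,0.325,0.02,0.022,0,0]
}}

```text
time_s: 19.55
tcp_pos: [0.5932, 0.1802, 0.3095]
eef_rot: [0.088, 0.996, 0.002, -0.001]
ft_force: [-0.4, -0.1, -3.0]
finger_gap: 0.0196
finger_force: 30.0
```

Emit:
{"fn": "move_arm", "kwargs": {
  "increments": [0,0.296,-0.16,0.0185,0,0,0,0.296,-0.16,0.0185,0,0,0,0.296,-0.16,0.0185,0,0,0,0.296,-0.16,0.0185,0,0,0,0.296,-0.16,0.0185,0,0,0,0.296,-0.16,0.0185,0,0,0,0.296,-0.16,0.0185,0,0,0,0.296,-0.16,0.0185,0,0,0,0.296,-0.16,0.0185,0,0,0,0,0,0,0,0]
}}

```text
time_s: 20.38
tcp_pos: [0.6026, 0.2399, 0.3313]
eef_rot: [0.083, 0.988, -0.128, -0.012]
ft_force: [-0.1, 1.9, -2.9]
finger_gap: 0.0198
finger_force: 30.0
```

Emit:
{"fn": "move_arm", "kwargs": {
  "increments": [0,0.296,-0.16,0.0185,0,0,0,0.296,-0.16,0.0185,0,0,0,0.296,-0.16,0.0185,0,0,0,0.296,-0.16,0.0185,0,0,0,0.296,-0.16,0.0185,0,0,0,0.296,-0.16,0.0185,0,0,0,0.296,-0.16,0.0185,0,0,0,0.296,-0.16,0.0185,0,0,0,0.296,-0.16,0.0185,0,0,0,0,0,0,0,0]
}}

```text
time_s: 21.22
tcp_pos: [0.6126, 0.298, 0.3377]
eef_rot: [0.081, 0.963, -0.255, -0.024]
ft_force: [0.2, 1.2, -3.8]
finger_gap: 0.0197
finger_force: 30.0
```

Run:
```python
from h import *
st()
a=pic('top','top6.png');b=pic('scene','scene6.png')
cv2.imwrite('pics/m6.png',np.hstack([cv2.resize(a[130:310,80:240],(400,450)),cv2.resize(b[120:300,370:530],(400,450))]))
```

```text
tcp [0.6126 0.298  0.3377] tray xy mm 74.0 326.1 yaw 80.42 pitch -29.71 roll 0.23 F [ 0.2  1.2 -3.8] gap 0.019660977123113904 j [-1.02  0.7   0.62  1.2   0.03  1.66  0.94] 21.2167
```

View pics/m6.png

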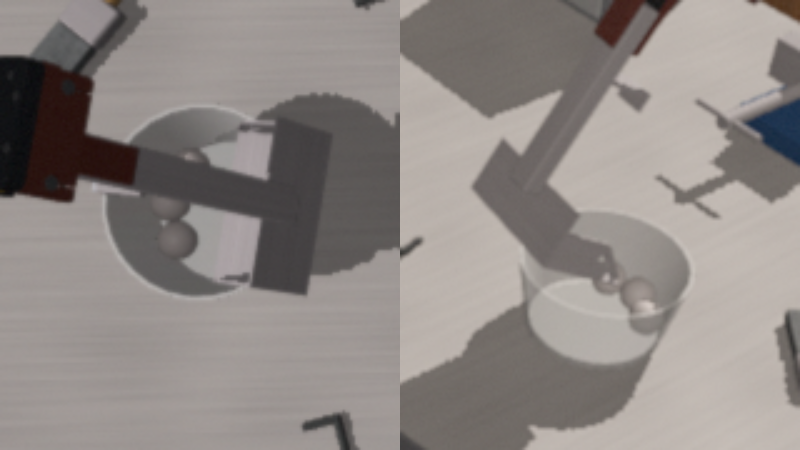

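Top crop: all three balls are in the cup, at about (190,160), (168,200), (178,240); the scene crop agrees. The pan is empty and clear of the rim, and the cup still stands upright. I raise the scoop, level it and back off.

Emit:
{"fn": "move_arm", "kwargs": {
  "increments": [0,-0.33,-0.58,0,0,0,0,-0.33,-0.58,0,0,0,0,-0.33,-0.58,0,0,0]
}}

```text
time_s: 21.57
tcp_pos: [0.6134, 0.2943, 0.3818]
eef_rot: [0.084, 0.963, -0.255, -0.023]
ft_force: [0.5, 0.6, -1.8]
finger_gap: 0.0199
finger_force: 30.0
```

Emit:
{"fn": "move_arm", "kwargs": {
  "increments": [0,-0.53,0.28,-0.033,0,0,0,-0.53,0.28,-0.033,0,0,0,-0.53,0.28,-0.033,0,0,0,-0.53,0.28,-0.033,0,0,0,-0.53,0.28,-0.033,0,0,0,-0.53,0.28,-0.033,0,0,0,-0.53,0.28,-0.033,0,0,0,-0.53,0.28,-0.033,0,0,0,-0.53,0.28,-0.033,0,0,0,0,0,0,0,0]
}}

```text
time_s: 22.4
tcp_pos: [0.5953, 0.1845, 0.3633]
eef_rot: [0.09, 0.996, -0.025, -0.002]
ft_force: [0.3, -3.0, -0.9]
finger_gap: 0.0199
finger_force: 30.0
```

Run:
```python
from h import *
np.set_printoptions(precision=4,suppress=True)
s=st(); P=T+(-.06)*np.array([np.cos(A),np.sin(A)]); print(P)
print(seq([*P,s['tcp_pos'][2]],R.from_quat(s['eef_rot']),15)[0]*15)
```

```text
tcp [0.5953 0.1845 0.3633] tray xy mm 37.0 217.4 yaw 79.62 pitch -2.86 roll 0.01 F [ 0.3 -3.  -0.9] gap 0.019886756771124194 j [-0.86  0.35  0.6   1.54 -0.16  1.33  1.14] 22.4
[ 0.5379 -0.0465]
[  0.7407 -11.8665   0.5931   0.       0.       0.    ]
```

Emit:
{"fn": "move_arm", "kwargs": {
  "increments": [0.03,-0.4,0.02,0,0,0,0.053,-0.85,0.042,0,0,0,0.053,-0.85,0.042,0,0,0,0.053,-0.85,0.042,0,0,0,0.053,-0.85,0.042,0,0,0,0.053,-0.85,0.042,0,0,0,0.053,-0.85,0.042,0,0,0,0.053,-0.85,0.042,0,0,0]
}}

```text
time_s: 23.07
tcp_pos: [0.5647, 0.0659, 0.3609]
eef_rot: [0.086, 0.996, -0.026, -0.004]
ft_force: [-0.6, 0.2, -2.6]
finger_gap: 0.0196
finger_force: 30.0
```

Emit:
{"fn": "move_arm", "kwargs": {
  "increments": [0.053,-0.85,0.042,0,0,0,0.053,-0.85,0.042,0,0,0,0.053,-0.85,0.042,0,0,0,0.053,-0.85,0.042,0,0,0,0.053,-0.85,0.042,0,0,0,0.053,-0.85,0.042,0,0,0,0.03,-0.42,0.02,0,0,0,0,0,0,-0.0318,0,0,0,0,0,0,0,0]
}}

```text
time_s: 23.82
tcp_pos: [0.539, -0.0421, 0.3615]
eef_rot: [0.088, 0.996, 0.0, -0.001]
ft_force: [-0.2, -0.7, -1.1]
finger_gap: 0.0196
finger_force: 30.0
```

Emit:
{"fn": "move_arm", "kwargs": {
  "increments": [0,0,0,0,0,0.077,0,0,0,0,0,0.077,0,0,0,0,0,0.077,0,0,0,0,0,0.077,0,0,0,0,0,0.077,0,0,0,0,0,0.077,0,0,0,0,0,0.077,0,0,0,0,0,0.077,0,0,0,0,0,0.077,0,0,0,0,0,0.077]
}}

```text
time_s: 24.65
tcp_pos: [0.5394, -0.0393, 0.3611]
eef_rot: [0.639, 0.769, -0.002, -0.001]
ft_force: [-0.1, -0.1, -1.7]
finger_gap: 0.0199
finger_force: 30.0
```

Emit:
{"fn": "move_arm", "kwargs": {
  "increments": [0,0,0,0,0,0,0,0,0,0,0,0,0,0,0,0,0,0]
}}

```text
time_s: 24.9
tcp_pos: [0.5394, -0.0395, 0.3611]
eef_rot: [0.636, 0.772, -0.002, -0.001]
ft_force: [0.2, 1.0, -1.4]
finger_gap: 0.0203
finger_force: 30.0
```

Run:
```python
from h import *
np.set_printoptions(precision=4,suppress=True)
s=st(); P=T+(-.06)*np.array([np.cos(A),np.sin(A)])+.0007*np.array([-np.sin(A),np.cos(A)])
r=seq([*P,.2137],tool(10.1,0),4); print(r*4); print(r[0])
```

```text
tcp [ 0.5394 -0.0395  0.3611] tray xy mm -57.3 6.7 yaw 11.05 pitch -0.2 roll -0.07 F [ 0.2  1.  -1.4] gap 0.020341493278057853 j [-0.78  0.2   0.88  1.76 -0.16  1.26  0.33] 24.9
[[-0.2863 -0.1126  7.3721 -0.0022  0.0008  0.0106]
 [-0.2892 -0.1178  7.3719 -0.0022  0.0008  0.0106]
 [-0.292  -0.123   7.3717 -0.0022  0.0008  0.0106]
 [-0.2949 -0.1281  7.3715 -0.0022  0.0008  0.0106]]
[-0.0716 -0.0281  1.843  -0.0006  0.0002  0.0027]
```

Emit:
{"fn": "move_arm", "kwargs": {
  "increments": [-0.15,-0.06,0,-0.0022,0.0008,0.0106,-0.14,-0.06,0,0,0,0,0,0,0.6,0,0,0,0,0,0.9,0,0,0,0,0,0.9,0,0,0,0,0,0.9,0,0,0,0,0,0.9,0,0,0,0,0,0.9,0,0,0,0,0,0,0,0,0]
}}

```text
time_s: 25.65
tcp_pos: [0.5356, -0.0457, 0.2554]
eef_rot: [0.644, 0.765, -0.002, -0.002]
ft_force: [-1.1, -0.0, -3.7]
finger_gap: 0.0202
finger_force: 30.0
```

Run:
```python
from h import *
st()
```

```text
tcp [ 0.5356 -0.0457  0.2554] tray xy mm -62.2 1.2 yaw 9.88 pitch -0.35 roll 0.03 F [-1.1 -0.  -3.7] gap 0.02019579614271419 j [-0.71  0.31  0.84  1.91 -0.26  1.05  0.42] 25.65
```

Emit:
{"fn": "move_arm", "kwargs": {
  "increments": [0,0,0.7,-0.003,0,-0.0025,0,0,0.7,0,0,0,0,0,0.4,0,0,0,0,0,0.2,0,0,0,0,0,0.1,0,0,0,0,0,0,0,0,0,0,0,0,0,0,0]
}}

```text
time_s: 26.23
tcp_pos: [0.5386, -0.046, 0.2178]
eef_rot: [0.642, 0.767, 0.002, 0.002]
ft_force: [0.2, -0.3, -2.2]
finger_gap: 0.02
finger_force: 30.0
```

Emit:
{"fn": "move_arm", "kwargs": {
  "increments": [0,0,0.04,0,0,0,0,0,0.04,0,0,0,0,0,0,0,0,0]
}}

```text
time_s: 26.48
tcp_pos: [0.5383, -0.0459, 0.2158]
eef_rot: [0.642, 0.767, 0.002, 0.002]
ft_force: [0.1, -0.6, -2.9]
finger_gap: 0.0199
finger_force: 30.0
```

Run:
```python
from h import *
st()
```

```text
tcp [ 0.5383 -0.0459  0.2158] tray xy mm -59.5 0.6 yaw 10.09 pitch 0.31 roll 0.03 F [ 0.1 -0.6 -2.9] gap 0.019853062140329683 j [-0.67  0.36  0.81  1.95 -0.32  0.96  0.47] 26.4833
```

Emit:
{"fn": "move_arm", "kwargs": {
  "increments": [0,0,0.1,0.0034,0,0,0,0,0.1,0,0,0,0,0,0.05,0,0,0,0,0,0,0,0,0,0,0,0,0,0,0]
}}

```text
time_s: 26.9
tcp_pos: [0.5381, -0.0459, 0.2104]
eef_rot: [0.642, 0.767, -0.0, -0.0]
ft_force: [0.3, -1.3, -2.3]
finger_gap: 0.0199
finger_force: 30.0
```

Emit:
{"fn": "move_arm", "kwargs": {
  "increments": [0,0,0.05,0,0,0,0,0,0,0,0,0,0,0,0,0,0,0]
}}

```text
time_s: 27.15
tcp_pos: [0.5382, -0.0459, 0.2096]
eef_rot: [0.642, 0.767, -0.0, -0.0]
ft_force: [-1.6, 0.1, -2.5]
finger_gap: 0.0199
finger_force: 30.0
```

Emit:
{"fn": "move_arm", "kwargs": {
  "increments": [0,0,0.05,0,0,0,0,0,0,0,0,0,0,0,0,0,0,0]
}}

```text
time_s: 27.4
tcp_pos: [0.5384, -0.046, 0.2087]
eef_rot: [0.642, 0.766, 0.0, -0.0]
ft_force: [-0.7, 0.2, -0.4]
finger_gap: 0.02
finger_force: 30.0
```

The weight has come off the wrist at exactly the floor height, so I release.

Emit:
{"fn": "move_arm", "kwargs": {
  "increments": [0,0,0,0,0,0,0,0,0,0,0,0,0,0,0,0,0,0,0,0,0,0,0,0,0,0,0,0,0,0,0,0,0,0,0,0,0,0,0,0,0,0,0,0,0,0,0,0,0,0,0,0,0,0,0,0,0,0,0,0],
  "fingers": 1
}}

```text
time_s: 28.23
tcp_pos: [0.5383, -0.0459, 0.2086]
eef_rot: [0.642, 0.767, 0.0, -0.0]
ft_force: [-0.1, 0.2, -0.8]
finger_gap: 0.0832
finger_force: 0.0
```

Emit:
{"fn": "move_arm", "kwargs": {
  "increments": [0,0,-0.2,0,0,0,0,0,-0.4,0,0,0,0,0,-0.6,0,0,0,0,0,-0.8,0,0,0,0,0,-0.8,0,0,0,0,0,-0.8,0,0,0,0,0,-0.8,0,0,0,0,0,-0.8,0,0,0,0,0,-0.4,0,0,0,0,0,0,0,0,0]
}}

```text
time_s: 29.07
tcp_pos: [0.5394, -0.0463, 0.3231]
eef_rot: [0.642, 0.766, 0.002, 0.001]
ft_force: [-0.2, 0.1, -0.1]
finger_gap: 0.0877
finger_force: 0.0
```

Emit:
{"fn": "move_arm", "kwargs": {
  "increments": [0,-0.8,0,0,0,0,0,-0.8,0,0,0,0,0,-0.8,0,0,0,0,0,-0.5,0,0,0,0,0,0,0,0,0,0,0,0,0,0,0,0]
}}

```text
time_s: 29.57
tcp_pos: [0.481, -0.0559, 0.3204]
eef_rot: [0.642, 0.767, 0.0, -0.001]
ft_force: [0.5, -0.3, 0.1]
finger_gap: 0.0877
finger_force: 0.0
```

Run:
```python
from h import *
st()
a=pic('top','top7.png');b=pic('scene','scene7.png')
o=cv2.imread('pics/scene0.png'); 
# balls in cup: compare with the dump picture, cup region difference; scoop handle column direction
d=cv2.absdiff(o,b).max(2)
m=(d>40).astype('uint8'); m[:, :250]=0
print('expected handle top centre px (scene)',proj('scene',[.5384,-.046,.230]),'foot of handle',proj('scene',[.5384,-.046,.05]))
for r in range(190,300,8):
    x=np.where(d[r,270:400]>25)[0]; print(r, (x.min()+270,x.max()+270,len(x)) if len(x) else None)
ta=cv2.absdiff(cv2.imread('pics/top0.png'),a).max(2); print('top: cup region diff px centroid',np.argwhere(ta[175:250,125:200]>40).mean(0)+[175,125],(ta[175:250,125:200]>40).sum())
print('yoyo/tin/key diff',[(ta[y-18:y+18,x-18:x+18]>40).sum() for x,y in[(294,317),(383,323),(217,318)]])
print('scene yoyo/tin/key diff',[(d[y-12:y+12,x-15:x+15]>40).sum() for x,y in[(305,231),(231,257),(360,211)]])
```

```text
tcp [ 0.481  -0.0559  0.3204] tray xy mm -117.7 0.8 yaw 10.1 pitch -0.0 roll 0.08 F [ 0.5 -0.3  0.1] gap 0.08773839569418224 j [-0.84  0.08  0.9   1.94 -0.07  1.15  0.26] 29.5667
expected handle top centre px (scene) [300.66748672 207.70751645] foot of handle [300.8539245  272.39317965]
190 (np.int64(323), np.int64(358), 36)
198 (np.int64(311), np.int64(349), 39)
206 (np.int64(290), np.int64(337), 48)
214 (np.int64(273), np.int64(330), 43)
222 (np.int64(270), np.int64(327), 52)
230 (np.int64(270), np.int64(308), 39)
238 (np.int64(270), np.int64(314), 39)
246 (np.int64(305), np.int64(324), 12)
254 (np.int64(294), np.int64(307), 14)
262 (np.int64(295), np.int64(324), 22)
270 (np.int64(304), np.int64(333), 30)
278 (np.int64(314), np.int64(343), 30)
286 (np.int64(312), np.int64(348), 26)
294 (np.int64(280), np.int64(353), 49)
top: cup region diff px centroid [213.08010336 152.59173127] 387
yoyo/tin/key diff [np.int64(338), np.int64(622), np.int64(0)]
scene yoyo/tin/key diff [np.int64(464), np.int64(110), np.int64(5)]
```

```bash
python3 -c "
from rig import bot; print(bot.hand_in())"
```

```text
the job is handed in; nothing more can be done
None
```

I've handed the job in at about 30 s: the three balls are in the cup and the scoop was let go upright in the tray, both by my own checks as hand-in returned no verdict; I also viewed 11 pictures, one over the limit of 10.

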